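# Trip test, reset and key start of a welding bench's supply box

### The arm

A 6-joint arm with a two-finger parallel gripper is mounted at the origin on the work surface. World frame = base frame: x ahead of the robot, y to its left, z up, the work surface at z = 0. Lengths are in m, angles in rad, forces in N, time in s.
With the tool pointing down it reaches from about 0.35 to 0.975 m from the base axis. Payload 4.9 kg.
Tool frame: the origin (TCP) lies at the very end of the fingers, on their centre line; the grasp point (between the pads) lies 19 mm behind it (ctrl.grip_point_offset is the distance from the TCP to the grasp point, in m); z points along the fingers, y is the line along which they close (so a half turn about z gives the same grasp; the last joint's range is limited). The gripper opens to 85 mm and grips with 20 to 120 N. Pads are 22 mm wide; open, the fingers measure 114 mm over their backs; the gripper's body (76 mm by 85 mm) begins 54 mm behind the grasp point. The pads swing forward as they close: fully open they stand 13 mm farther back than shut.
Start: joints at [-1.312, 0.053, 1.613, -0, 1.476, -0.119], TCP at [0.231, -0.581, 0.231] pointing down, gripper open.
Joint ranges: [-3.01, 3.01], [-1.01, 2.22], [0.06, 2.58], [-1.02, 4.17], [0.09, 2.62], [-3.14, 3.14]. Speed limits (rad/s): [2.57, 2.57, 3.14, 3.14, 3.14, 3.14].

### API

Orientations are given as a rotation vector (axis times angle).
In Python, from station import ctrl gives the robot as it stands.
- The arm moves only by the tool send_rows, never from a script. Its argument "rows" is a list of rows, each a list of 3 entries, a list of its own where there are three numbers: the finger opening in cm, from 0 to 8.54, then the shift along the tool's x, y, z in cm, then the turn about the tool's z in degrees. A call has 1 to 10 rows; each row shifts and turns the commanded pose from where the row before left it, along the tool's axes as they then stand; what a row does not reach is not made up. A row lasts 1/8 s, in which the tool goes at most 62.5 mm and 10.7 degrees, less where a joint would pass 70% of its speed; a pose out of reach is approached as far as the arm can. A call with a gripper value outside its range is refused whole. The fingers move at their own pace and stop on an object; "newtons" is the grip in N (left out, the last holds). Time passes only in rows, so rows that do not move let the fingers close. It gives the time, the measured TCP pose, the force, the opening and the grip force at its end, in the units of the state.
- ctrl.get_obs(): the state, without advancing time (a new reading comes with each control period).
- ctrl.get_image(name): name is "side" or "top" or "wrist"; returns a dict with "frame" (384x512x3 uint8, red, green, blue), "range_z" (384x512 float32, m along the optical axis (not along the pixel's ray), 0 where there is no reading), "fx", "fy", "cx", "cy" (pixels), "cam_to_world" (4x4, takes a point from camera to world coordinates). Camera axes: x right, y down, z forward; pixel columns grow to the right and rows downward; lengths in m; the calibration is good to about 2 mm. The wrist camera is an equidistant fisheye: a pixel r from the principal point sees the ray r / f radians off the axis. A picture is of the moment at which its call begins.
- ctrl.finish_job(): hands the job in; it is judged then, once.
The state is a dict: "t": time; "q": joint angles; "dq": joint speeds; "effort": joint torques, N m; "tool_pos": TCP position; "tool_rot": TCP orientation; "contact_force": force on the tool from outside, world axes, zero at the start; "wrist_torque": the same for the moment, N m; "opening": finger opening in m; "grip_force": force on a finger pad.
Only numpy, scipy, OpenCV 4.12 (cv2) and the standard library are available. Lean on these libraries where they do the work, as an engineer would, in place of code of your own. Each camera call takes 0.05 s, during which the arm holds its last target. There are 200 camera calls.

### The job

Get the welding bench's supply box going: press its test button so that the trip lever drops, lift the lever back up until it stands by itself, then take the bar-headed key from the wooden stand, push it fully home in the lock on the box and turn it a quarter turn clockwise (seen from above). The lock springs back, so finish while still holding the key home and turned, with the lever still up; leave the round-headed key, the brush, the steel block and the pot where they are.

Things in the scene. Friction and masses are not known exactly. Their poses are not given: they have to be found in the camera images.
- supply_box: Fixed grey steel box, 160 (x) x 280 (y) x 80 mm high, standing on the bench; origin at the centre of its underside, x points away from the robot at yaw 0. On its flat top (all in its own frame): the test button at x -30, y -115 mm; the trip lever's hinge (along y, between two steel cheeks 22 mm high) at x -57, y 0, 12 mm above the top; the brass lock at x +10, y +90 mm.
- button_top (a point): Centre of the top face of the black round test button, 22 mm across, 14 mm above the box top. It presses straight down 8 mm against a spring (1.5 N at first, 4 N at the bottom) and comes back by itself; about 4 to 5 mm of press trips the lever, press it right down.
- button (a joint): Press of the test button in m: 0 up, 0.008 right down.
- lever_grip (a point): Centre of the trip lever's black handle (16 mm thick, 22 mm wide along the box's y, 26 mm long), 48 mm from the hinge; axes turn with it. Up: above the hinge, leaning 8 mm beyond it (+x). Dropped: level in front of the box, centre 25 mm out from the front face (-x), free air below. Pinch the 22 mm width from above in either position.
- lever (a joint): Angle of the trip lever in rad: 0 up (leaning 0.175 rad back past upright, where its weight keeps it), 1.745 dropped level towards the robot. Its weight (50 g) makes it fall to the nearer end; upright is at 0.175. A pinched handle drags in the fingers as it turns and lags up to 0.25 rad: carry it well beyond upright before letting go.
- keyhole (a point): Centre of the key slot's mouth, on the brass plug's top, 3 mm above the box top. z up, x along the slot (13.2 mm), y across it (6.2 mm); turns with the plug. Slot 36 mm deep, 1.5 mm bevels. Two sprung, sticky pins 8 to 22 mm down press on the blade's flats: pushing in takes up to about 10 N; a little wiggle (2 or 3 degrees) helps.
- lock (a joint): Turn of the lock plug in rad: 0 at rest, grows clockwise seen from above, stop at 1.65. A spring turns it back (about 0.08 Nm at a quarter turn). The blade has about 0.1 rad of play in the slot, so turn the key a little more than the plug needs to go.
- bar_key: The key to use, upright in one of the stand's slots, 50 g. Origin under its shoulder (16 x 9 mm collar), z up, x along the blade's width. Steel blade 12 x 5 mm, pointed, reaches 30 mm below the origin. Black bar head 42 (x) x 10 (y) mm, 8 to 36 mm above: grip across y at about 24. Same either way round. Fully home, its origin meets the keyhole.
- key_tip (a point): Point of the bar key's blade, 30 mm below the key's origin.
- round_key: Another key, not to be used: same blade, but a round black head 26 mm across, 10 mm thick. Stands in the stand's other slot. Leave it.
- stand: Fixed wooden block, 60 (x) x 150 (y) x 42 mm high, origin at the centre of its underside. Two key slots in its top at y -45 and +45 mm, long side along its x, 36 mm deep. The keys' shoulders rest on its top, heads up.
- wire_brush: Hand brush lying beyond the key stand. Leave it.
- steel_block: Dark steel block 90 x 50 x 35 mm, to the right of the box. Leave it.
- pot: White ceramic pot, 90 mm across, 80 mm high, to the left of the stand. Leave it.
There are look-alikes about, which are no part of the job. Leave any red look-alike of the bar_key alone.

How it is judged:
By the outcome, as a careful person would: the job done as asked, in the order asked, and still so for the second after the job is handed in, while the arm keeps its last pose, push and grip.
It also fails if it takes over 72 s, if anything falls off the work surface, if the arm or the gripper's body presses on something with over 40 N, if the wrist force passes 120 N, or if a joint passes its speed limit or range.

## Working session

There is one attempt and no reset: what is moved stays moved. The work goes in short steps, Python scripts to look and compute and a tool call to move; the robot and the scene stay as the last step left them, time stands still between calls to the robot, and variables do not carry over. Pictures are saved under pics/ and viewed, at most 12 in all, crops included, and the job is handed in when it is done.

Besides the shell and the picture viewer there is one more tool, called after "Request:" as name(argument=value, ...) on one line, values as JSON. send_rows: Moves the arm, as the interface text tells. Its arguments: {"type":"object","properties":{"rows":{"type":"array","items":{"type":"array"}},"newtons":{"type":"number"}},"required":["rows"]}

```bash
mkdir -p pics; ls
cat > h.py <<'E'
import numpy as np, cv2
from station import ctrl
from scipy.spatial.transform import Rotation as R
def cloud(im):
    z=im["range_z"];v,u=np.indices(z.shape)
    P=np.stack([(u-im["cx"])/im["fx"]*z,(v-im["cy"])/im["fy"]*z,z],-1)
    T=im["cam_to_world"];return P@T[:3,:3].T+T[:3,3]
def save(im,n,crop=None,s=1):
    f=im["frame"][...,::-1]
    if crop:f=f[crop[1]:crop[3],crop[0]:crop[2]]
    cv2.imwrite("pics/"+n,cv2.resize(f,None,fx=s,fy=s,interpolation=cv2.INTER_CUBIC))
E
python3 - <<'E'
from h import *
a=ctrl.get_image("top");b=ctrl.get_image("side")
np.savez("im.npz",top=cloud(a),side=cloud(b),tf=a["frame"],sf=b["frame"])
save(a,"top.png",s=1.5);save(b,"side.png",s=1.5)
o=ctrl.get_obs();print(o)
print(R.from_rotvec(o["tool_rot"]).as_matrix().round(3))
E
```

```text
pics
{'t': 0.1, 'q': array([-1.31202712e+00,  5.33082875e-02,  1.61417721e+00,  3.34806287e-07,
        1.47597915e+00, -1.18982485e-01]), 'dq': array([-0.00039767,  0.00020147, -0.0035873 , -0.00044353, -0.00153184,
        0.00083719]), 'effort': array([ 2.40331810e-04, -3.94903779e+01, -3.71363533e+01, -8.79080949e-05,
        3.91446098e-03, -1.71683723e-05]), 'tool_pos': array([ 0.23038439, -0.5803793 ,  0.23016287]), 'tool_rot': array([-3.08388809e+00, -5.89498589e-01,  2.04712048e-04]), 'contact_force': array([ 0.82166911, -0.83050363,  0.28104429]), 'wrist_torque': array([ 0.01547744, -0.00368998, -0.0453555 ]), 'grip_force': 0.0, 'opening': 0.0853410028493016}
[[ 0.929  0.369 -0.   ]
 [ 0.369 -0.929  0.002]
 [ 0.    -0.002 -1.   ]]
```

View pics/top.png

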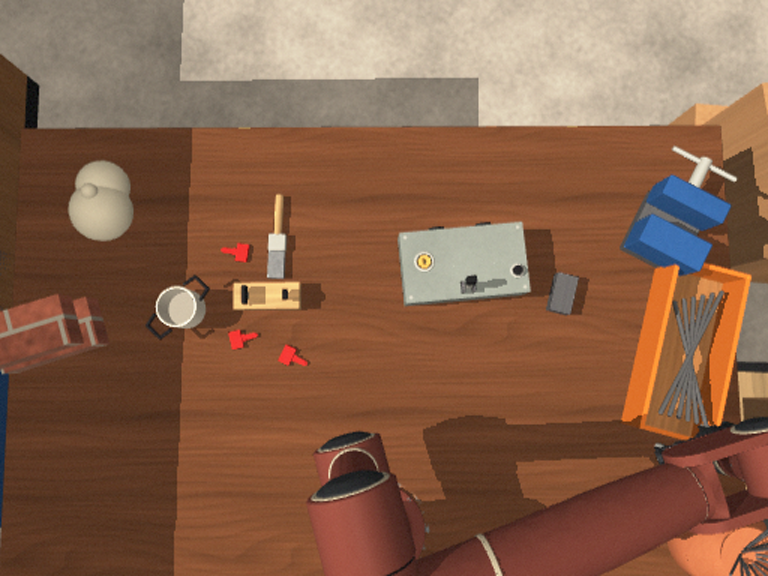

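View pics/side.png

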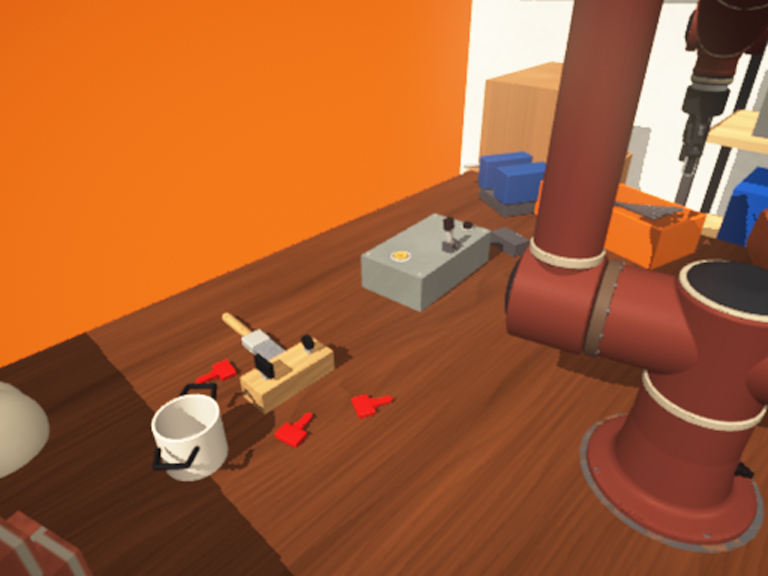

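The top view shows the box at (465,262), with the lock at (424,261), the button at (518,270) and the lever at (470,283). In the stand, the candidates for the bar key are the black heads at (244,294) and (286,295). The red look-alikes at (238,252), (240,340) and (292,356) are ruled out. Next I'll measure and take a close crop.

Run:
```python
from h import *
d=np.load("im.npz");P=d["top"];f=d["tf"].astype(int)
def rect(u0,v0,u1,v1,z0,z1):
    p=P[v0:v1,u0:u1].reshape(-1,3);m=(p[:,2]>z0)&(p[:,2]<z1);p=p[m]
    r=cv2.minAreaRect((p[:,:2]*1000).astype(np.float32));return np.round(r[0],1),np.round(r[1],1),round(r[2],2),p[:,2].mean().round(4),len(p)
print("box",rect(255,140,360,210,.07,.085))
print("stand",rect(145,175,210,215,.035,.048))
for n,(u0,v0,u1,v1) in dict(left=(155,185,175,207),right=(183,185,203,207)).items():
    print(n,rect(u0,v0,u1,v1,.055,.1), P[v0:v1,u0:u1,2].max())
print("lever",rect(300,175,330,200,.11,.16));print("button",rect(335,170,355,190,.088,.11))
# yellow lock
m=np.zeros(f.shape[:2],bool);s=f[160:190,270:300];m[160:190,270:300]=(s[...,0]-s[...,2]>60)
print("lock",P[m].mean(0).round(4))
print("red",[P[v,u].round(3) for u,v in((158,168),(160,226),(195,237))], "pot",P[205,120],"hh")
a=cv2.resize(d["tf"][178:214,145:215,::-1],None,fx=7,fy=7,interpolation=2)
b=cv2.resize(d["sf"][210:280,150:240,::-1],None,fx=5,fy=5,interpolation=2)
w=max(a.shape[1],b.shape[1]);pad=lambda x:cv2.copyMakeBorder(x,0,0,0,w-x.shape[1],0)
cv2.imwrite("pics/c.png",np.vstack([pad(a),pad(b)])[:600])
```

```text
box (array([ 603.9, -198.9]), array([161. , 281.4]), 4.97, np.float64(0.0791), 3693)
stand (array([536.9, 250.7]), array([151.3,  59.5]), 89.5, np.float64(0.0414), 664)
left (array([535.2, 294.9]), array([41. ,  9.9]), 0.48, np.float64(0.0743), 50) 1.4360338485830402
right (array([535.8, 205.5]), array([ 9.4, 21.4]), 88.12, np.float64(0.0694), 27) 1.4360338485830402
lever (array([ 553.2, -201.8]), array([20. , 18.5]), 89.79, np.float64(0.1452), 49)
button (array([ 583.4, -314.8]), array([21.1, 19.9]), 38.88, np.float64(0.0932), 36)
lock [ 0.6064 -0.1081  0.0785]
red [array([0.642, 0.325, 0.007]), array([0.437, 0.313, 0.015]), array([0.398, 0.193, 0.011])] pot [0.51205298 0.4563942  0.00371002] hh
```

View pics/c.png

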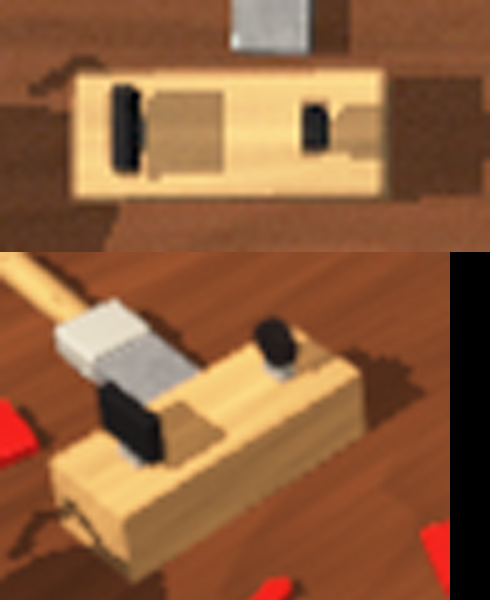

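The crop shows the bar-headed key on the left at (125,130), long in plan with a rectangular head. The round one is at (315,128). So the bar key is the left one, at about (536,295) mm. The box is at (604,-199), yaw 5°. I'll move above the button with the fingers closed.

Request:
send_rows(rows=[[0,[4.26,-1.15,0],0],[0,[4.26,-1.15,0],0],[0,[4.26,-1.15,0],0],[0,[4.26,-1.15,0],0],[0,[4.26,-1.15,0],0],[0,[4.26,-1.15,0],0],[0,[4.26,-1.15,0],0],[0,[4.26,-1.15,0],0],[0,[4.26,-1.15,0],0],[0,[4.26,-1.15,0],0]], newtons=30)

```text
t: 1.35
tool_pos: [0.5849, -0.3157, 0.2306]
tool_rot: [-3.085, -0.59, 0.001]
contact_force: [-0.1, -0.8, -0.3]
opening: -0.0001
grip_force: 0.0
```

Request:
send_rows(rows=[[0,[0,0,0.5],-10.2],[0,[0,0,0.5],-10.2],[0,[0,0,0.5],-10.2],[0,[0,0,0.5],-10.2],[0,[0,0,0.5],-10.2],[0,[0,0,0.5],-10.2],[0,[0,0,0.5],-10.2],[0,[0,0,0.5],-10.2],[0,[0,0,0.5],-10.2],[0,[0,0,0.5],-10.2]])

```text
t: 2.6
tool_pos: [0.5837, -0.3167, 0.1804]
tool_rot: [-1.475, -2.772, -0.0]
contact_force: [-0.4, 0.6, -0.7]
opening: -0.0003
grip_force: 0.0
```

Request:
send_rows(rows=[[0,[0,0,1],-10.2],[0,[0,0,1],-10.2],[0,[0,0,1],-10.2],[0,[0,0,1],-10.2],[0,[0,0,1],-10.2],[0,[0,0,1],-10.3],[0,[0,0,0],0],[0,[0,0,0],0]])

```text
t: 3.6
tool_pos: [0.5841, -0.3169, 0.1214]
tool_rot: [0.132, -3.139, -0.0]
contact_force: [0.4, 0.1, 1.0]
opening: -0.0001
grip_force: 0.0
```

Request:
send_rows(rows=[[0,[0,0,1.2],0],[0,[0,0,1.2],0],[0,[0,0,0.35],0],[0,[0,0,0.35],0],[0,[0,0,0.35],0],[0,[0,0,0.25],0],[0,[0,0,0.1],0],[0,[0,0,0],0]])

```text
t: 4.6
tool_pos: [0.5842, -0.3169, 0.086]
tool_rot: [0.136, -3.138, -0.0]
contact_force: [-7.2, 4.1, 12.2]
opening: 0.0002
grip_force: 6.2
```

Run:
```python
from h import *
o=ctrl.get_obs();print(o["tool_pos"],o["contact_force"])
a=ctrl.get_image("side");save(a,"s2.png",(230,120,370,220),4)
```

```text
[ 0.58418936 -0.31693736  0.08598297] [-7.1581003   4.05569744 12.20046393]
```

View pics/s2.png

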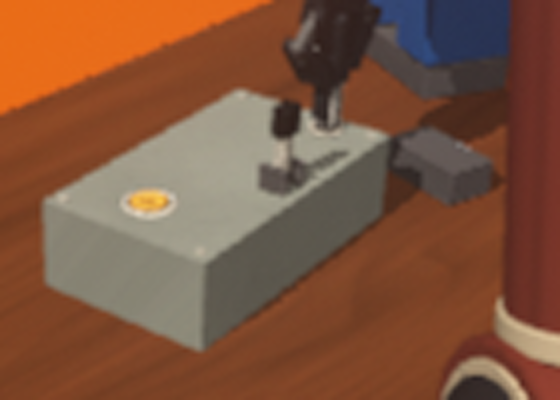

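The fingers are pressing the button to its end (12 N), but the lever still looks up at (287,145). It may only have begun to fall, so I'll raise the tool and check by depth.

Request:
send_rows(rows=[[0,[0,0,0],0],[0,[0,0,0],0],[0,[0,0,-2],0],[0,[0,0,-3],0],[0,[0,0,-4],0],[4.5,[0,0,0],0]])

```text
t: 5.4
tool_pos: [0.5866, -0.3186, 0.179]
tool_rot: [-0.135, 3.131, -0.009]
contact_force: [-0.1, -0.9, -0.1]
opening: 0.0171
grip_force: 0.0
```

```bash
cat >> h.py <<'E'
def lever():
    P=cloud(ctrl.get_image("top"));w=P.reshape(-1,3);a=np.radians(5);d=w[:,:2]-[.604,-.199]
    b=np.c_[d@[np.cos(a),np.sin(a)],d@[-np.sin(a),np.cos(a)]];
    m=(abs(b[:,1])<.02)&(b[:,0]>-.14)&(b[:,0]<-.02)&(w[:,2]>.083)&(w[:,2]<.17)
    q=np.c_[b,w[:,2]][m];print(len(q),"x hist",np.histogram(q[:,0],np.arange(-.14,-.01,.01))[0],"zmax",q[:,2].max(),"far end",q[q[:,0]<-.09].mean(0) if (q[:,0]<-.09).any() else None)
E
python3 - <<'E'
from h import *
o=ctrl.get_obs();print(o["tool_pos"],o["contact_force"]);lever()
E
```

```text
[ 0.58659818 -0.31857927  0.17896812] [-0.13521581 -0.90510139 -0.05522235]
151 x hist [ 0  0 10 23 20 12 17 27 21 11  5  5] zmax 0.12750860364444394 far end [-0.10266324  0.00161149  0.11769607]
```

Request:
send_rows(rows=[[4.5,[1.9,2.9,0],0],[4.5,[1.9,2.9,0],0],[4.5,[1.9,2.9,0],0],[4.5,[1.8,2.9,0],0],[4.5,[0,0,0],0],[4.5,[0,0,0],0]])

```text
t: 6.2
tool_pos: [0.4994, -0.208, 0.1726]
tool_rot: [0.136, -3.138, -0.0]
contact_force: [-0.2, 0.1, 0.7]
opening: 0.045
grip_force: 0.0
```

Run:
```python
from h import *
o=ctrl.get_obs();print(o["tool_pos"],o["contact_force"])
im=ctrl.get_image("wrist");a=im["frame"]
b=ctrl.get_image("side")["frame"][120:230,230:370]
b=cv2.resize(b,None,fx=2,fy=2)
c=np.zeros((384,800,3),np.uint8);c[:,:512]=a;c[:220,512:792]=b
cv2.imwrite("pics/w3.png",c[...,::-1])
```

```text
[ 0.49937083 -0.20795812  0.17261225] [-0.22729557  0.05301131  0.72518162]
```

View pics/w3.png

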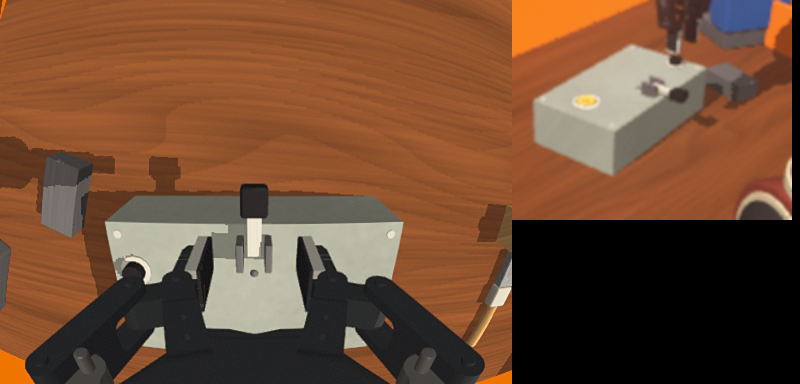

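The lever is dropped, with its handle at (254,200) in the wrist view, centred between the fingers at x≈256. I'll descend and pinch.

Request:
send_rows(rows=[[4.5,[0,0,2.5],0],[4.5,[0,0,2.5],0],[4.5,[0,0,2.5],0],[4.5,[0,0,1.5],0],[4.5,[0,0,1],0],[4.5,[0,0,0],0],[1.5,[0,0,0],0],[1.5,[0,0,0],0],[1.5,[0,0,0],0],[1.5,[0,0,0],0]], newtons=25)

```text
t: 7.55
tool_pos: [0.5001, -0.2084, 0.0744]
tool_rot: [-0.135, 3.137, -0.003]
contact_force: [0.5, -2.2, 3.5]
opening: 0.0218
grip_force: 31.2
```

Request:
send_rows(rows=[[1.5,[-0.16,0,-1.24],0],[1.5,[-0.48,0,-1.16],0],[1.5,[-0.77,0,-0.99],0],[1.5,[-0.99,0,-0.77],0],[1.5,[-1.16,0,-0.48],0],[1.5,[-1.24,0,-0.16],0],[1.5,[-0.83,0,0.07],0],[1.5,[-0.65,0,0.16],0],[1.5,[0,0,0],0],[1.5,[0,0,0],0]])

```text
t: 8.8
tool_pos: [0.5616, -0.2031, 0.1193]
tool_rot: [0.135, -3.138, 0.002]
contact_force: [-1.9, -4.7, 2.7]
opening: 0.0215
grip_force: 24.3
```

Request:
send_rows(rows=[[4.5,[-0.2,0,0],0],[4.5,[0,0,0],0],[4.5,[0,0,0],0],[4.5,[0,0,0],0],[4.5,[0,0,-2],0],[4.5,[0,0,-4],0],[4.5,[0,0,-5],0],[4.5,[0,0,-3],0],[4.5,[0,0,0],0]])

```text
t: 9.93
tool_pos: [0.5657, -0.203, 0.2648]
tool_rot: [-0.135, 3.131, -0.007]
contact_force: [-0.2, 0.2, -0.5]
opening: 0.0454
grip_force: 0.0
```

Run:
```python
from h import *
o=ctrl.get_obs();print(o["tool_pos"],o["contact_force"])
a=ctrl.get_image("wrist")["frame"]
b=ctrl.get_image("side")["frame"][120:230,230:370]
b=cv2.resize(b,None,fx=2,fy=2)
c=np.zeros((384,800,3),np.uint8);c[:,:512]=a;c[:220,512:792]=b
cv2.imwrite("pics/w4.png",c[...,::-1])
```

```text
[ 0.56574557 -0.20304876  0.26480117] [-0.22713755  0.16584146 -0.46262519]
```

View pics/w4.png

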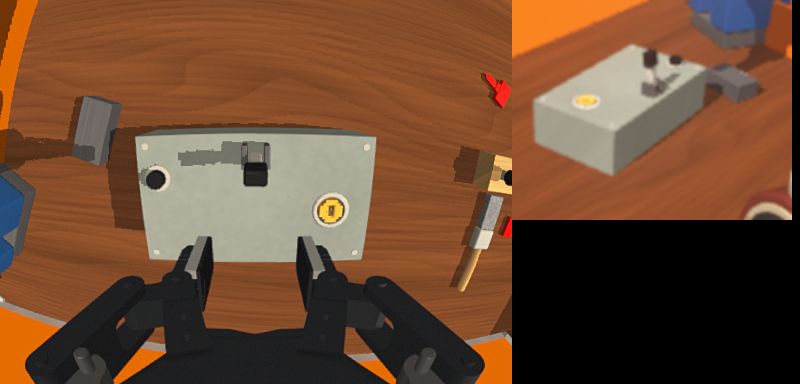

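The lever stands up at (256,170) and the key slot is visible at (331,210), with its long side along the box's x. Next I'll travel to the bar key.

Request:
send_rows(rows=[[3.5,[0,0,0],4.9],[3.5,[0.3,5.5,0],0],[3.5,[0.3,5.5,0],0],[3.5,[0.3,5.5,0],0],[3.5,[0.3,5.5,0],0],[3.5,[0.3,5.5,0],0],[3.5,[0.3,5.5,0],0],[3.5,[0.3,5.5,0],0],[3.5,[0.3,5.5,0],0],[3.5,[0.3,5.5,0],0]])

```text
t: 11.28
tool_pos: [0.5352, 0.2942, 0.2567]
tool_rot: [0.001, -3.138, 0.002]
contact_force: [1.0, 0.1, 1.0]
opening: 0.0353
grip_force: 0.0
```

Request:
send_rows(rows=[[3.5,[0,0,4],0],[3.5,[0,0,4],0],[3.5,[0,0,3],0],[3.5,[0,0,0],0],[3.5,[0,0,0],0]])

```text
t: 11.9
tool_pos: [0.5367, 0.2928, 0.1495]
tool_rot: [-0.001, 3.141, 0.0]
contact_force: [0.7, -0.6, 0.8]
opening: 0.0352
grip_force: 0.0
```

Run:
```python
from h import *
o=ctrl.get_obs();print(o["tool_pos"],o["tool_rot"])
im=ctrl.get_image("wrist");save(im,"w5.png")
np.savez("w5.npz",z=im["range_z"],f=im["frame"],T=im["cam_to_world"],k=[im[i] for i in("fx","fy","cx","cy")])
z=im["range_z"];v,u=np.indices(z.shape);x=(u-im["cx"])/im["fx"];y=(v-im["cy"])/im["fy"];t=np.hypot(x,y)+1e-9
P=np.stack([z*np.tan(t)*x/t,z*np.tan(t)*y/t,z],-1);T=im["cam_to_world"];P=P@T[:3,:3].T+T[:3,3]
q=P.reshape(-1,3);dark=im["frame"].reshape(-1,3).max(1)<70
for n,y0 in(("L",.295),("R",.205)):
    m=dark&(abs(q[:,0]-.536)<.04)&(abs(q[:,1]-y0)<.02)&(q[:,2]>.071)&(q[:,2]<.09)
    r=cv2.minAreaRect((q[m][:,:2]*1000).astype(np.float32));print(n,r,m.sum(),q[m][:,2].mean())
m=(abs(q[:,0]-.536)<.06)&(abs(q[:,1]-.25)<.1)&(q[:,2]>.038)&(q[:,2]<.046)
print(cv2.minAreaRect((q[m][:,:2]*1000).astype(np.float32)))
```

```text
[0.53669122 0.29281142 0.14946628] [-1.10304755e-03  3.14143224e+00  1.97828366e-04]
L ((535.5218505859375, 294.7117919921875), (41.91465759277344, 8.65095329284668), 0.4392322897911072) 590 0.07712130899542721
R ((536.107666015625, 205.78822326660156), (10.104278564453125, 18.220109939575195), 89.17557525634766) 218 0.07315117036970147
((536.007568359375, 250.3624267578125), (60.63584899902344, 150.98387145996094), 0.3928036093711853)
```

View pics/w5.png

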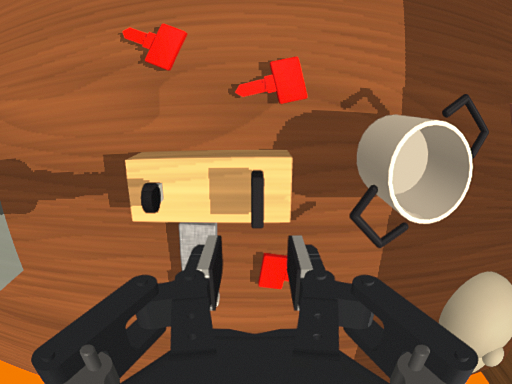

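The close view shows the bar key's head as a bar at (257,198) and the round key at (151,197). The gripper is over the bar key, so I'll correct by 2 mm, descend and grip.

Request:
send_rows(rows=[[3.5,[0.11,0.21,1],-0.4],[3.5,[0,0,2.5],0],[3.5,[0,0,2.5],0],[3.5,[0,0,2],0],[3.5,[0,0,1.2],0],[3.5,[0,0,0.75],0],[3.5,[0,0,0],0],[3.5,[0,0,0],0]])

```text
t: 12.95
tool_pos: [0.536, 0.2952, 0.0504]
tool_rot: [-0.012, 3.14, 0.001]
contact_force: [0.0, -0.5, 1.0]
opening: 0.0349
grip_force: 0.0
```

Request:
send_rows(rows=[[0.8,[0,0,0],0],[0.8,[0,0,0],0],[0.8,[0,0,0],0],[0.8,[0,0,0],0],[0.8,[0,0,0],0],[0.8,[0,0,0],0]], newtons=70)

```text
t: 13.7
tool_pos: [0.5359, 0.2951, 0.0503]
tool_rot: [-0.012, 3.14, 0.001]
contact_force: [-0.3, -0.0, 5.2]
opening: 0.0093
grip_force: 52.5
```

Request:
send_rows(rows=[[0.8,[0,0,-1],0],[0.8,[0,0,-2],0],[0.8,[0,0,-4],0],[0.8,[0,0,-4],0],[0.8,[0,0,-4],0],[0.8,[0,0,0],0]])

```text
t: 14.45
tool_pos: [0.5374, 0.2959, 0.2057]
tool_rot: [-0.012, 3.134, 0.006]
contact_force: [0.9, -0.3, 0.3]
opening: 0.009
grip_force: 52.3
```

Request:
send_rows(rows=[[0.8,[-0.84,-5.05,0],0],[0.8,[-0.84,-5.05,0],0],[0.8,[-0.84,-5.05,0],0],[0.8,[-0.84,-5.05,0],0],[0.8,[-0.84,-5.05,0],0],[0.8,[-0.84,-5.05,0],0],[0.8,[-0.84,-5.05,0],0],[0.8,[-0.84,-5.05,0],-4.5],[0.8,[0,0,0],0],[0.8,[0,0,0],0]])

```text
t: 15.7
tool_pos: [0.605, -0.1081, 0.1985]
tool_rot: [0.134, -3.137, -0.002]
contact_force: [-0.0, -0.1, -0.1]
opening: 0.0091
grip_force: 52.4
```

```bash
cat >> h.py <<'E'
def wcloud(im):
    z=im["range_z"];v,u=np.indices(z.shape);x=(u-im["cx"])/im["fx"];y=(v-im["cy"])/im["fy"];t=np.hypot(x,y)+1e-9
    P=np.stack([z*np.tan(t)*x/t,z*np.tan(t)*y/t,z],-1);T=im["cam_to_world"];return P@T[:3,:3].T+T[:3,3]
E
python3 - <<'E'
from h import *
o=ctrl.get_obs();print(o["tool_pos"],o["tool_rot"],o["opening"])
im=ctrl.get_image("wrist");save(im,"w6.png",(150,100,400,300),3)
P=wcloud(im);f=im["frame"].astype(int)
q=P.reshape(-1,3);c=f.reshape(-1,3)
m=(q[:,2]>.07)&(q[:,2]<.088)
b=m&(np.abs(q[:,:2]-[.604,-.199]).max(1)<.2)
print("box vis",cv2.minAreaRect((q[b][:,:2]*1000).astype(np.float32)))
n=m&(c[:,0]-c[:,2]>70)&(np.hypot(q[:,0]-.606,q[:,1]+.108)<.03)
print("lock",n.sum(), cv2.minEnclosingCircle((q[n][:,:2]*1000).astype(np.float32)))
E
```

```text
[ 0.60496043 -0.1080591   0.19851118] [ 1.34371369e-01 -3.13659085e+00 -2.28224369e-03] 0.009071173325232494
box vis ((604.0317993164062, -199.84584045410156), (160.41432189941406, 281.5928649902344), 4.976144790649414)
lock 732 ((607.069580078125, -109.44168090820312), 17.4224853515625)
```

View pics/w6.png

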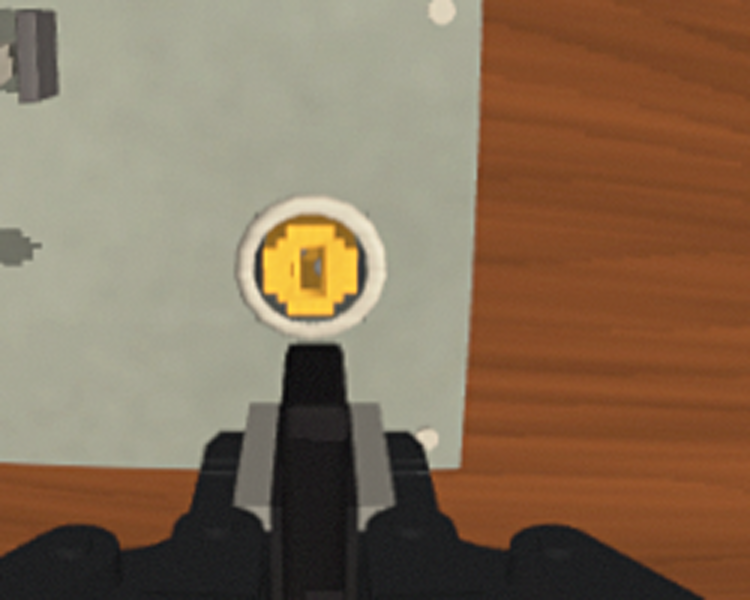

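The key is held straight above the lock; the slot at (313,268) in the crop lines up with the bar at (315,350). I'll correct by 2 mm, come down to just above the mouth, and then check.

Request:
send_rows(rows=[[0.8,[-0.18,-0.06,1],0],[0.8,[0,0,2],0],[0.8,[0,0,2],0],[0.8,[0,0,1.5],0],[0.8,[0,0,0.7],0],[0.8,[0,0,0],0],[0.8,[0,0,0],0],[0.8,[0,0,0],0]])

```text
t: 16.75
tool_pos: [0.6082, -0.1092, 0.1286]
tool_rot: [-0.135, 3.137, -0.001]
contact_force: [-0.7, -0.6, -0.4]
opening: 0.009
grip_force: 52.4
```

Request:
send_rows(rows=[[0.8,[0.13,0.08,0],0],[0.8,[0,0,0],0],[0.8,[0,0,0],0],[0.8,[0,0,0],0]])

```text
t: 17.25
tool_pos: [0.6062, -0.1083, 0.1275]
tool_rot: [-0.136, 3.139, -0.0]
contact_force: [0.7, -0.4, -1.3]
opening: 0.0093
grip_force: 52.4
```

Run:
```python
from h import *
im=ctrl.get_image("wrist");save(im,"w7.png",(190,150,320,270),5)
print(ctrl.get_obs()["tool_pos"]);
P=wcloud(im);q=P.reshape(-1,3);c=im["frame"].reshape(-1,3).astype(int)
n=(q[:,2]>.07)&(q[:,2]<.09)&(c[:,0]-c[:,2]>70)&(np.hypot(q[:,0]-.606,q[:,1]+.108)<.03)
print(q[n][:,:2].min(0),q[n][:,:2].max(0),n.sum())
```

```text
[ 0.60621677 -0.10832013  0.12748516]
[ 0.59111434 -0.12310505] [ 0.61644458 -0.09441584] 968
```

View pics/w7.png

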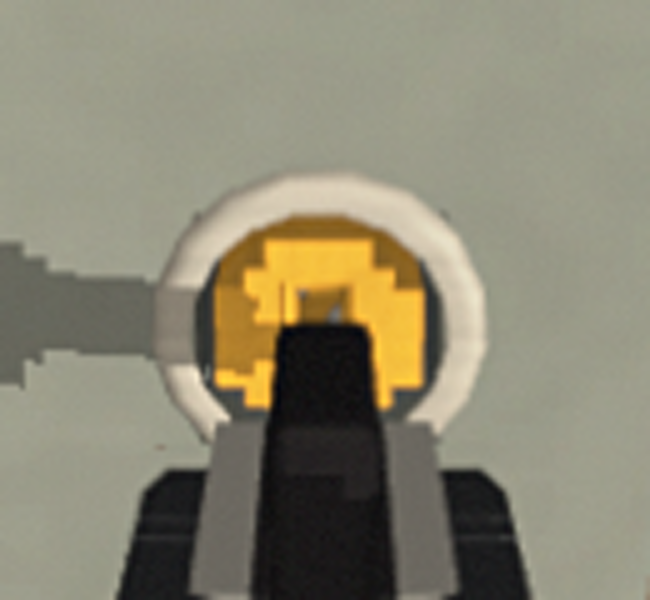

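The slot at (325,300) is centred sideways on the key's head at (325,335). I'll go in gently and watch the force.

Request:
send_rows(rows=[[0.8,[-0.04,0,0.3],0],[0.8,[0,0,0.3],0],[0.8,[0,0,0.2],0],[0.8,[0,0,0.2],0],[0.8,[0,0,0.2],0],[0.8,[0,0,0],0]])

```text
t: 18.05
tool_pos: [0.6065, -0.1083, 0.1153]
tool_rot: [0.136, -3.138, 0.0]
contact_force: [0.5, -0.9, -0.6]
opening: 0.0091
grip_force: 52.4
```

Request:
send_rows(rows=[[0.8,[0,0,0.2],0],[0.8,[0,0,0.2],0],[0.8,[0,0,0.2],0],[0.8,[0,0,0.2],0],[0.8,[0,0,0],0]])

```text
t: 18.68
tool_pos: [0.6065, -0.1089, 0.1072]
tool_rot: [0.135, -3.138, 0.002]
contact_force: [-2.0, -3.6, -0.4]
opening: 0.0096
grip_force: 52.4
```

Request:
send_rows(rows=[[0.8,[0,-0.03,0.2],2],[0.8,[0,0,0.2],-4],[0.8,[0,0,0.2],4],[0.8,[0,0,0.2],-4],[0.8,[0,0,0.2],2],[0.8,[0,0,0],0]])

```text
t: 19.42
tool_pos: [0.6066, -0.1089, 0.0984]
tool_rot: [0.133, -3.139, 0.001]
contact_force: [-3.7, -3.0, 3.8]
opening: 0.0094
grip_force: 53.1
```

Request:
send_rows(rows=[[0.8,[0.02,-0.03,0.2],2],[0.8,[0,0,0.2],-4],[0.8,[0,0,0.2],4],[0.8,[0,0,0.15],-4],[0.8,[0,0,0.1],2],[0.8,[0,0,0],0]], newtons=90)

```text
t: 20.18
tool_pos: [0.6067, -0.1088, 0.0912]
tool_rot: [0.133, -3.138, -0.001]
contact_force: [-7.1, -1.5, 12.4]
opening: 0.0091
grip_force: 54.3
```

Request:
send_rows(rows=[[0.8,[0.04,0,0.05],2],[0.8,[0,0,0.05],-4],[0.8,[0,0,0.05],2],[0.8,[0,0,0],0],[0.8,[0,0,0],0]])

```text
t: 20.8
tool_pos: [0.6067, -0.1089, 0.0911]
tool_rot: [-0.134, 3.138, 0.0]
contact_force: [-8.3, -0.5, 17.6]
opening: 0.0089
grip_force: 55.1
```

Run:
```python
from h import *
b=ctrl.get_image("side");save(b,"s8.png",(235,120,355,220),5)
o=ctrl.get_obs();print(o["tool_pos"],o["contact_force"],o["wrist_torque"],o["q"])
```

```text
[ 0.60669722 -0.1088675   0.091116  ] [-9.57558347 -0.03326726 16.34376555] [ 1.07137545e-03  1.77783792e+00 -7.91001534e-03] [-2.98418352e-01  1.55549662e-01  1.74610004e+00  4.48304652e-04
  1.23959442e+00 -1.95458818e+00]
```

View pics/s8.png

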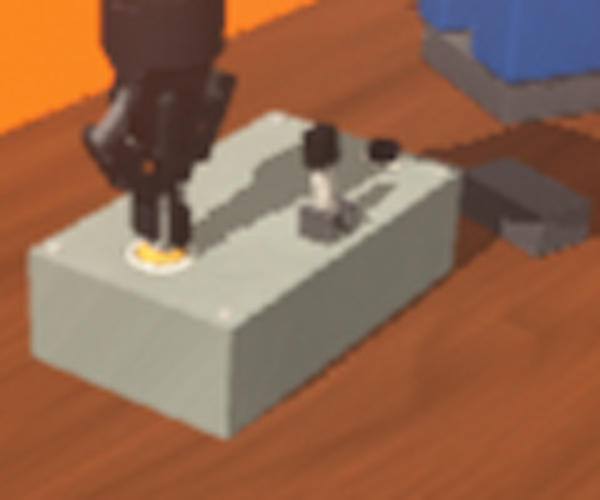

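z has stalled at 0.091 m, which matches the expected home height, while the push keeps rising. The lever is up at (322,150). Next I'll turn clockwise.

Request:
send_rows(rows=[[0.8,[0,0,0],10],[0.8,[0,0,0],10],[0.8,[0,0,0],10],[0.8,[0,0,0],10],[0.8,[0,0,0],10],[0.8,[0,0,0],10],[0.8,[0,0,0],10],[0.8,[0,0,0],10],[0.8,[0,0,0],10],[0.8,[0,0,0],5]])

```text
t: 22.1
tool_pos: [0.606, -0.11, 0.0911]
tool_rot: [2.227, 2.216, -0.004]
contact_force: [-11.3, -3.8, 17.8]
opening: 0.0088
grip_force: 55.0
```

Request:
send_rows(rows=[[0.8,[0,0,0],1.5],[0.8,[0,0,0],1],[0.8,[0,0,0],0],[0.8,[0,0,0],0]])

```text
t: 22.6
tool_pos: [0.606, -0.11, 0.0911]
tool_rot: [2.271, 2.17, -0.004]
contact_force: [-11.5, -3.5, 17.0]
opening: 0.0089
grip_force: 55.1
```

Run:
```python
from h import *
o=ctrl.get_obs();print(o["tool_pos"],o["contact_force"],o["wrist_torque"],o["opening"],o["grip_force"],o["q"])
x=R.from_rotvec(o["tool_rot"]).as_matrix()[:,0];print(np.degrees(np.arctan2(x[1],x[0])))
lever()
```

```text
[ 0.60596141 -0.11004318  0.09113199] [-11.50484685  -3.48892993  16.97708376] [-0.63425103  2.24126702  0.0788522 ] 0.00890263176076295 55.068660378456116 [-0.29930604  0.15534902  1.74629726 -0.00256689  1.2408121  -0.25314936]
87.40322144365261
87 x hist [ 0  0  0  0  0  0  3 19 38 24  1  2] zmax 0.15585354717054245 far end None
```

Request:
send_rows(rows=[[0.8,[0,0,0],1.5],[0.8,[0,0,0],1],[0.8,[0,0,0],0],[0.8,[0,0,0],0]])

```text
t: 23.15
tool_pos: [0.6059, -0.11, 0.0911]
tool_rot: [2.318, 2.12, -0.004]
contact_force: [-12.3, -3.6, 17.1]
opening: 0.0092
grip_force: 55.1
```

Run:
```python
from h import *
o=ctrl.get_obs();print(o["tool_pos"],o["contact_force"],o["wrist_torque"])
x=R.from_rotvec(o["tool_rot"]).as_matrix()[:,0];print(np.degrees(np.arctan2(x[1],x[0])))
im=ctrl.get_image("wrist");save(im,"w9.png",(150,130,400,300),3)
```

```text
[ 0.60590265 -0.10999143  0.09111911] [-12.26094204  -3.59486122  17.14886588] [-0.61099922  2.28678034  0.08335044]
84.90209805921334
```

View pics/w9.png

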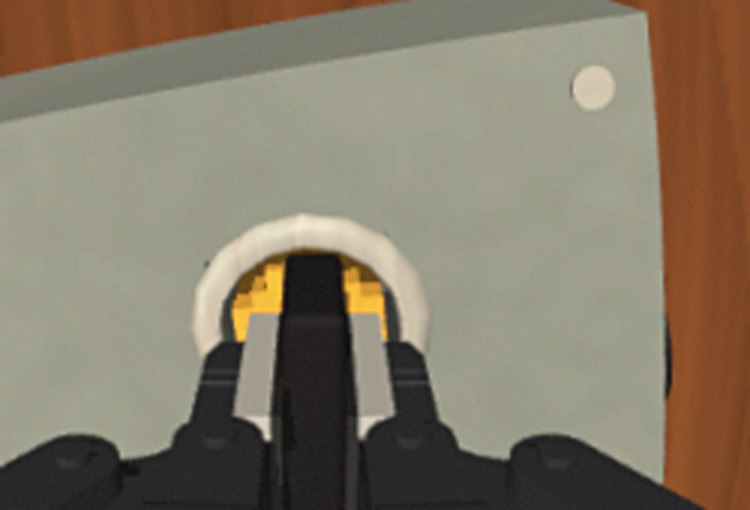

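The key is home and turned about 100°, so the plug is near 1.65 rad. The spring torque is 0.083 Nm and the depth check shows the lever up. I'll hand the job in while holding.

```bash
python3 -c "
from station import ctrl
print(ctrl.finish_job())"
```

```text
the job is handed in; nothing more can be done
None
```

The job is handed in at about 23 s of the 72 s allowed: I pressed the button, the lever dropped and is back up standing by itself, and the bar-headed key is held home in the lock, turned about 100° clockwise to get a full quarter turn past the play.

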